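# Set a sprung stop screw to a setting block

### The arm

A 6-joint arm with a two-finger parallel gripper is mounted at the origin on the work surface. World frame = base frame: x ahead of the robot, y to its left, z up, the work surface at z = 0. Lengths are in m, angles in rad, forces in N, time in s.
With the tool pointing down it reaches from about 0.275 to 0.775 m from the base axis. Payload 14.6 kg.
Tool frame: the origin (TCP) lies midway between the tips of the shut fingers; the grasp point (between the pads) lies r.grip_depth behind it (r.grip_depth is the distance from the TCP to the grasp point, in m); x points along the fingers, z is the direction in which the jaws open and shut, and the axes are right-handed (so a half turn about x gives the same grasp; the last joint's range is limited). The gripper opens to 85 mm and grips with 20 to 120 N. Pads are 22 mm wide; open, the fingers measure 114 mm over their backs; the gripper's body (76 mm by 85 mm) begins 54 mm behind the grasp point. The pads swing forward as they close: fully open they stand 13 mm farther back than shut.
Start: joints at [-1.316, 0.263, -0.048, 1.259, 0, 1.415], TCP at [0.209, -0.482, 0.231] pointing down, gripper open.
Joint ranges: [-2.65, 2.65], [-0.89, 1.7], [-1.18, 1.37], [-2.13, 2.11], [-1.35, 1.29], [-3.14, 3.14]. Speed limits (rad/s): [1.89, 1.89, 2.57, 2.79, 3.14, 3.14].

### API

Orientations are given as a 3x3 rotation matrix whose columns are the frame's x, y, z axes.
In Python, from station import r gives the robot as it stands.
- The arm moves only by the tool step_arm, never from a script. Its argument "series" is text: rows parted by semicolons, each of 7 numbers parted by spaces: the shift along the tool's x, y, z in m, then the turn, a rotation vector about the tool's x, y, z in units of 6 degrees (1.0 is 6 degrees), then the finger opening in m, from 0 to 0.0854. A call has 1 to 8 rows; each row shifts and turns the commanded pose from where the row before left it, along the tool's axes as they then stand; what a row does not reach is not made up. A row lasts 1/8 s, in which the tool goes at most 62.5 mm and 10.7 degrees, less where a joint would pass 70% of its speed; a pose out of reach is approached as far as the arm can. A call is refused whole if a number of a shift passes 0.0625 or a number of a turn 1, either way. A call with a gripper value outside its range is refused whole. The fingers move at their own pace and stop on an object; the grip force is fixed at half the most. Time passes only in rows, so rows that do not move let the fingers close. It gives the time, the measured TCP pose, the force and the opening at its end, in the units of the state.
- r.get_state(): the state, without advancing time (a new reading comes with each control period).
- r.grab_frame(name): name is "scene" or "top"; returns a dict with "frame" (384x512x3 uint8, red, green, blue), "mtx" (3x3 intrinsics, pixels), "dist" ([k1, k2, p1, p2, k3] as OpenCV has them; the pictures are not rectified), "R" (3x3) and "t" (3): a world point X has camera coordinates R X + t. Camera axes: x right, y down, z forward; pixel columns grow to the right and rows downward; lengths in m; the calibration is good to about 2 mm. A picture is of the moment at which its call begins. There is no depth.
- r.hand_in(): hands the job in, once; it reports no verdict.
Trained networks look in the newest picture that a camera, given by its name, has taken for a name from the list of things; names that differ only in an ending like _2 or _b are one class to them, and where a whole thing is asked for, a point or a joint stands for the part that bears it (a point fixed in the world has none). Each returns a list of dicts, best first, with "p" (0 to 1); they miss things now and then, are a little off and sometimes report something else, mostly with a low value. They report only what shows in the picture. A call takes as long as a camera call. They do not tell look-alikes from the thing itself.
- r.find_in(camera, target): "location" ([column, row] in pixels, amid what is visible of it).
- r.landmark_of(camera, target): "location" ([column, row] in pixels: a listed point, or the origin of a listed thing).
The state is a dict: "time_s": time; "joint_pos": joint angles; "joint_vel": joint speeds; "joint_torque": joint torques, N m; "eef_pos": TCP position; "orientation": TCP orientation; "ft_force": force on the tool from outside, world axes, zero at the start; "moment": the same for the moment, N m; "grip_width": finger opening in m.
Only numpy, scipy, OpenCV 4.12 (cv2) and the standard library are available. Lean on these libraries where they do the work, as an engineer would, in place of code of your own. Each camera call takes 0.05 s, during which the arm holds its last target. There are 200 camera calls.

### The job

Slide the setting block along its channel, beneath the stop screw, until it is home against the end stop. Then turn the L-shaped driver standing in the screw clockwise (seen from above) until the screw's sprung nose just drags on the block: clearly pressed in by a little, a couple of millimetres, not more than half of its 8 mm travel, and at no time screwed down hard. Leave the block home beneath the nose, take the robot away, and leave the other things on the bench alone.

Things in the scene. Friction and masses are not known exactly. Their poses are not given: they have to be found in the camera images.
- fixture: Setting fixture bolted to the bench: dark plate 340 x 130 x 12 mm (x -255 to +85, y -60 to +70) with a channel along its x axis and a grey C-shaped stand that holds the vertical stop screw. Origin on the bench, straight below the screw's axis; z up; x runs along the channel from its open end to the end stop. Channel: rails 8 mm high, inner faces at y +/-22.5, x -210 to +40 mm.
- end_stop (a point): Top edge of the channel's end stop, middle of the face that the block's head meets: fixture x = +30 mm, 32 mm above the bench (20 mm above the plate).
- stand_top (a point): Top of the stand's column, at fixture y = +55 mm, 104 mm above the bench. Column 50 mm along x, y +42 to +68. From it a level arm, 44 mm wide, reaches over the channel to y = -24 mm, z 82 to 104 mm; the side towards fixture -y is open.
- block: Loose steel setting block, 0.3 to 0.65 kg, lying in the channel on the plate: head 60 x 40 x 26 mm high, a flat handle 24 wide, 10 thick running 124 mm from the head to its -x, an upright post near the handle's end. Origin: centre of the head's underside; x from handle to head. It starts 50 to 90 mm short of home. Home: head against the end stop, origin then on the screw's axis (fixture x = 0).
- block_top (a point): Centre of the top face of the block's head, 26 mm above its underside (38 mm above the bench); the nose comes down here when the block is home.
- block_post (a point): Centre of the top of the block's post: diameter 16 mm, standing 42 mm above the handle (52 mm above the block's underside), 140 mm behind the head's centre. Push it towards the fixture's +x to slide the block.
- driver (a joint): Angle of driver and screw, rad, growing clockwise seen from above, 0 to 13.5; starts between 0.3 and 5.8. Coarse thread: each clockwise turn lowers screw, nose and driver together by 10 mm (1.59 mm per rad). With the block home the gap under the nose is 14 mm at 0 rad, so it touches at about 8.8 rad. Stays where it is left; turning takes about 0.06 N m.
- driver_grip (a point): Where the driver's level arm may be pushed: 55 mm from the screw's axis, on the centre line of its black sleeve (diameter 16 mm, 30 to 76 mm from the axis). At driver = 0 the arm points to the fixture's -x and this point is 172 mm above the bench; it sinks 1.59 mm per rad.
- driver_bend (a point): Bend of the driver, on the screw's axis at the arm's height. The driver is an L-shaped 10 mm hex key, captive in the 28 mm screw head 30 mm below; its level arm is free to turn all round, and nothing else below it is higher than the stand's 104 mm.
- nose (a joint): How far the sprung brass nose is pressed up into the screw, in m: 0 free, 0.008 fully in. The spring gives about 0.6 N at first and 0.3 N more per mm.
- nose_tip (a point): Centre of the nose's flat lower end (diameter 12 mm; 12 mm of it shows below the dark screw when free).
- disk: Bystander: a loose hard disk, 147 x 102 x 26 mm, lying flat; origin at the centre of its underside.
- parts_bin: Bystander: open plastic bin, 100 x 140 x 60 mm; origin at the centre of its underside.
- spray: Bystander: standing spray bottle, 84 mm diameter, 234 mm tall; origin at the centre of its foot.
- screwdriver: Bystander: an ordinary screwdriver lying on the bench, not needed.
Things that resemble listed ones, but are neither listed nor needed, are in the scene too. There is more than one size of the block; the job needs the middle-sized.

How it is judged:
By the outcome, as a careful person would: the job done as asked, in the order asked, and still so for the second after the job is handed in, with the robot touching nothing.
It also fails if it takes over 54 s, if anything falls off the work surface, if the arm or the gripper's body presses on something with over 40 N, if the wrist force passes 120 N, or if a joint passes its speed limit or range.

## Working session

There is one attempt and no reset: what is moved stays moved. The work goes in short steps, Python scripts to look and compute and a tool call to move; the robot and the scene stay as the last step left them, time stands still between calls to the robot, and variables do not carry over. Pictures are saved under pics/ and viewed, about 8 in all and at most 12, crops included, and the job is handed in when it is done.

Besides the shell and the picture viewer there is one more tool, called after "Emit:" as name(argument=value, ...) on one line, values as JSON. step_arm: Moves the arm, as the interface text tells. Its arguments: {"type":"object","properties":{"series":{"type":"string"}},"required":["series"]}

```bash
mkdir -p pics; ls; cat > h.py <<'E'
from station import r
import numpy as np, cv2
def grab(n):
    f=r.grab_frame(n); return f
def save(f,name,crop=None,scale=1):
    im=f["frame"][:,:,::-1]
    if crop: a,b,c,d=crop; im=im[b:d,a:c]
    if scale!=1: im=cv2.resize(im,None,fx=scale,fy=scale,interpolation=cv2.INTER_CUBIC)
    cv2.imwrite("pics/"+name,im)
def ray(f,px):
    M=np.array(f["mtx"]);D=np.array(f["dist"],float);R=np.array(f["R"]);t=np.array(f["t"])
    u=cv2.undistortPoints(np.array([[px]],float),M,D)[0,0]
    return -R.T@t, R.T@np.array([u[0],u[1],1])
def atz(f,px,z):
    c,d=ray(f,px); return c+d*(z-c[2])/d[2]
def proj(f,X):
    return cv2.projectPoints(np.array(X,float).reshape(-1,3),cv2.Rodrigues(np.array(f["R"]))[0],np.array(f["t"],float),np.array(f["mtx"]),np.array(f["dist"],float))[0].reshape(-1,2)
def tri(L):
    A=np.zeros((3,3));b=np.zeros(3)
    for f,p in L:
        c,d=ray(f,p); d=d/np.linalg.norm(d);P=np.eye(3)-np.outer(d,d);A+=P;b+=P@c
    return np.linalg.solve(A,b)
E
python3 - <<'E'
from h import *
np.set_printoptions(precision=4,suppress=True)
for n in("scene","top"):
    f=grab(n); save(f,n+"0.png",scale=1.5)
    print(n,"cam",-np.array(f["R"]).T@f["t"])
    for t in("fixture","end_stop","stand_top","block","block_top","block_post","driver_grip","driver_bend","nose_tip","disk","parts_bin","spray","screwdriver"):
        print(t,[(np.round(d["location"],1).tolist(),round(d["p"],2)) for d in r.landmark_of(n,t)[:4]])
print(r.get_state(), r.grip_depth)
E
```

```text
pics
scene cam [ 1.711  -0.4744  1.2278]
fixture []
end_stop []
stand_top []
block []
block_top []
block_post []
driver_grip []
driver_bend []
nose_tip []
disk []
parts_bin []
spray []
screwdriver []
top cam [0.478  0.0192 1.2682]
fixture [([239.1, 191.7], 0.85)]
end_stop [([228.9, 187.7], 0.55)]
stand_top [([234.9, 205.9], 0.67)]
block [([323.2, 257.6], 0.88), ([263.0, 192.0], 0.8), ([255.7, 264.3], 0.66)]
block_top [([265.9, 193.9], 0.94), ([327.5, 259.0], 0.86), ([256.7, 262.7], 0.81)]
block_post [([280.2, 245.9], 0.78), ([304.3, 196.2], 0.64), ([363.6, 314.3], 0.6)]
driver_grip [([244.7, 203.9], 0.51)]
driver_bend [([233.1, 189.7], 0.68)]
nose_tip [([134.8, 219.1], 0.44)]
disk [([133.2, 220.4], 0.6)]
parts_bin [([388.2, 225.2], 0.91), ([238.9, 192.2], 0.33)]
spray [([387.6, 179.6], 0.87)]
screwdriver [([206.6, 146.0], 0.64), ([263.4, 192.3], 0.64)]
{'time_s': 1.4, 'joint_pos': array([-1.3163,  0.2631, -0.0483,  1.2594, -0.    ,  1.4155]), 'joint_vel': array([-0.0007,  0.0001, -0.0008,  0.0001,  0.    ,  0.0003]), 'joint_torque': array([ -0.0023, -63.7432,  38.4773,   0.0012,  -0.0002,   0.    ]), 'eef_pos': array([ 0.2092, -0.4815,  0.2313]), 'orientation': array([[-0.    ,  0.9172,  0.3984],
       [ 0.    ,  0.3984, -0.9172],
       [-1.    ,  0.    , -0.    ]]), 'ft_force': array([-0.6768,  0.9664, -0.1403]), 'moment': array([ 0.0345,  0.0619, -0.024 ]), 'grip_width': 0.08535456826512028} 0.0187
```

View pics/scene0.png

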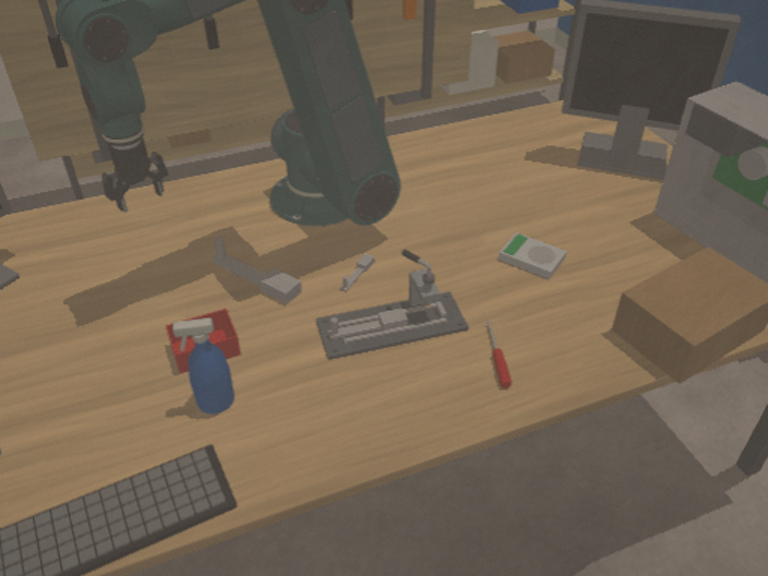

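View pics/top0.png

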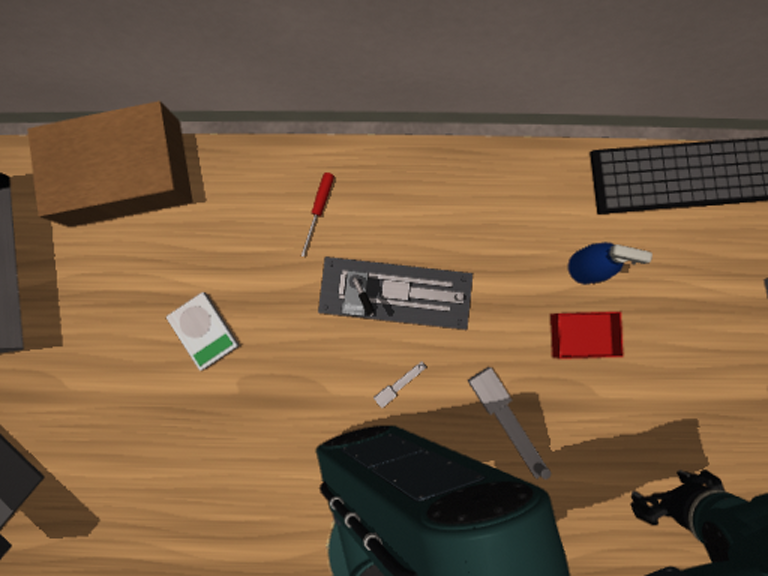

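Scene view: the fixture is at about (395,325) with a block in its channel, the driver sleeve at (412,257) and the post at about (333,322). A larger block lies at (255,275) and a smaller one at (357,272).

Top view (1.5x pixels), candidates for the block:
- **In the channel:** head (396,290), post (459,297).
- **Large, loose:** (490,385).
- **Small, loose:** (385,397).

I choose the one in the channel, since it is the middle size. I'll check it in a crop and fit the fixture pose.

```bash
cat > fit.py <<'E'
from h import *
from scipy.optimize import least_squares
np.set_printoptions(precision=4,suppress=True)
f=grab("top"); g=grab("scene")
# plate outline in top: refine by dark mask -> min area rect
hsv=cv2.cvtColor(f["frame"],cv2.COLOR_RGB2HSV)
m=((hsv[...,1]<70)).astype(np.uint8)
m[:165]=0;m[225:]=0;m[:,:205]=0;m[:,322:]=0
m=cv2.morphologyEx(m,cv2.MORPH_CLOSE,np.ones((5,5)))
c=max(cv2.findContours(m,0,cv2.CHAIN_APPROX_NONE)[0],key=cv2.contourArea)
box=cv2.boxPoints(cv2.minAreaRect(c)); print("box px",box)
W=np.array([atz(f,p,.012) for p in box]); print(W)
loc=np.array([[a,b] for a in(-.255,.085) for b in(-.06,.07)])
def T(q,L): c,s=np.cos(q[2]),np.sin(q[2]); return np.c_[q[0]+c*L[:,0]-s*L[:,1],q[1]+s*L[:,0]+c*L[:,1]]
best=None
import itertools
for P in itertools.permutations(range(4)):
    o=least_squares(lambda q:(T(q,loc)-W[list(P),:2]).ravel(),[.48,.07,1.5])
    if best is None or o.cost<best.cost: best=o
q=best.x; print("fixture pose x y yaw",q,"rms",np.sqrt(2*best.cost/8))
np.save("q.npy",q)
def Wp(x,y,z): return np.r_[T(q,np.array([[x,y]]))[0],z]
# block head / post from network hits near channel
for t,z in(("block_top",.038),("block_post",.064),("driver_grip",.17),("driver_bend",.17),("stand_top",.104),("end_stop",.032)):
    for d in r.landmark_of("top",t)[:3]:
        w=atz(f,d["location"],z); c_,s_=np.cos(q[2]),np.sin(q[2]); e=w[:2]-q[:2]
        print(t,round(d["p"],2),"world",w,"fix",[c_*e[0]+s_*e[1],-s_*e[0]+c_*e[1]])
for t in("fixture","block_post","driver_grip","driver_bend"):
    print("scene",t,[(d["location"],d["p"]) for d in r.find_in("scene",t)[:2]],[(d["location"],d["p"]) for d in r.landmark_of("scene",t)[:2]])
def draw(f,crop,sc,name):
    im=cv2.resize(f["frame"][crop[1]:crop[3],crop[0]:crop[2],::-1],None,fx=sc,fy=sc,interpolation=cv2.INTER_CUBIC)
    for L,col in(((( -.255,-.06,.012),(.085,-.06,.012),(.085,.07,.012),(-.255,.07,.012),(-.255,-.06,.012)),(0,255,0)),(((0,0,.104),(0,0,.17)),(0,0,255)),(((-.025,.042,.104),(.025,.042,.104),(.025,.068,.104),(-.025,.068,.104)),(255,255,0)),):
        p=(proj(f,[Wp(*a) for a in L])-np.array(crop[:2])+.5)*sc
        cv2.polylines(im,[np.int32(p)],False,col,1)
    return im
a=draw(f,(205,160,325,230),6,"");b=draw(g,(200,150,320,250),6,"")
cv2.imwrite("pics/crop1.png",cv2.resize(np.vstack([a,b])[:], (565,800)) if 0 else a); cv2.imwrite("pics/crop2.png",b)
E
python3 fit.py
```

```text
box px [[211.7849 207.9002]
 [215.9965 170.6977]
 [314.8615 181.89  ]
 [310.6499 219.0924]]
[[ 0.5279  0.1725  0.012 ]
 [ 0.6554  0.1606  0.012 ]
 [ 0.6205 -0.1773  0.012 ]
 [ 0.4937 -0.163   0.012 ]]
fixture pose x y yaw [ 0.5607 -0.0859  4.61  ] rms 0.0010460559302942318
block_top 0.88 world [0.5841 0.0009 0.038 ] fix [np.float64(-0.08867951193055941), np.float64(0.014399876383491376)]
block_top 0.75 world [ 0.3577 -0.2085  0.038 ] fix [np.float64(0.14274985831305256), np.float64(-0.18942916301956492)]
block_top 0.57 world [0.3501 0.017  0.038 ] fix [np.float64(-0.08080053046928157), np.float64(-0.22004123462134498)]
block_post 0.97 world [ 0.5681 -0.1448  0.064 ] fix [np.float64(0.057901665540669126), np.float64(0.013341959881507364)]
block_post 0.93 world [ 0.1887 -0.3289  0.064 ] fix [np.float64(0.279813737367974), np.float64(-0.3452586932580086)]
block_post 0.76 world [ 0.4133 -0.0576  0.064 ] fix [np.float64(-0.013095663703415441), np.float64(-0.14954908857920218)]
driver_grip 0.58 world [0.539  0.0598 0.17  ] fix [np.float64(-0.14269727239358082), np.float64(-0.036452983982571546)]
driver_bend 0.73 world [0.5815 0.075  0.17  ] fix [np.float64(-0.16212655109348406), np.float64(0.004250999466808448)]
driver_bend 0.52 world [ 0.477 -0.366  0.17 ] fix [np.float64(0.28721181450453875), np.float64(-0.05461169724899516)]
driver_bend 0.19 world [0.5665 0.0004 0.17  ] fix [np.float64(-0.08641034515540737), np.float64(-0.0030824857639109174)]
stand_top 0.7 world [0.5352 0.088  0.104 ] fix [np.float64(-0.1703092195315666), np.float64(-0.04317406467201658)]
end_stop 0.64 world [0.5936 0.1081 0.032 ] fix [np.float64(-0.19634764850908365), np.float64(0.012856843673659284)]
scene fixture [] []
scene block_post [] []
scene driver_grip [] []
scene driver_bend [] []
```

View pics/crop1.png

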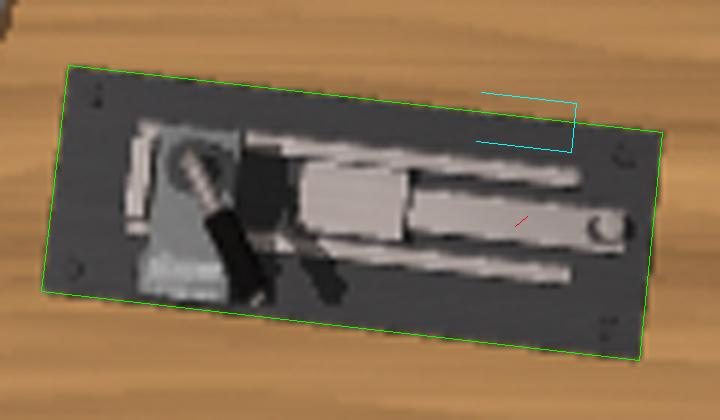

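View pics/crop2.png

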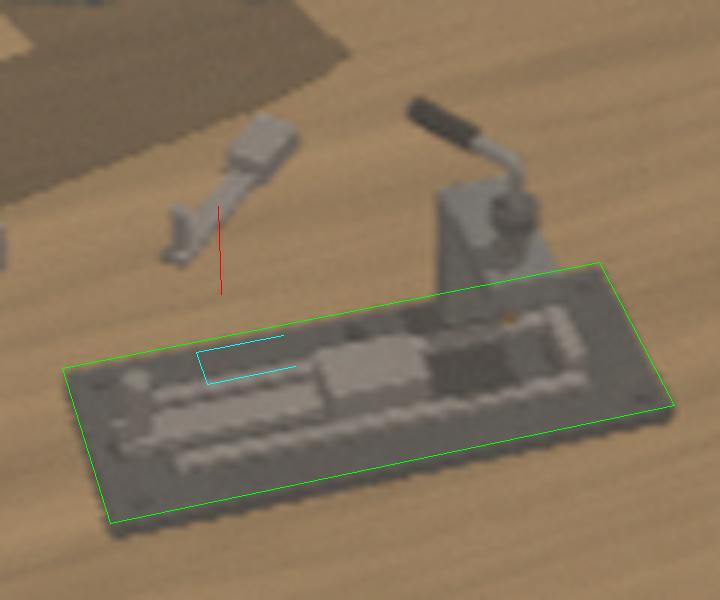

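The crops show the channel block (head at crop (353,200), post at (607,226)), with the end stop at the left (138,180), the screw head at (190,160) and the sleeve from (220,215) to (262,297). The plate outline fits, but the fit picked the flipped yaw, so I'm correcting that.

```bash
cat >> h.py <<'E'
def tofix(q,w):
    c,s=np.cos(q[2]),np.sin(q[2]); e=np.array(w)[:2]-q[:2]; return np.array([c*e[0]+s*e[1],-s*e[0]+c*e[1]])
def toworld(q,p):
    c,s=np.cos(q[2]),np.sin(q[2]); return np.array([q[0]+c*p[0]-s*p[1],q[1]+s*p[0]+c*p[1]])
E
sed -i 's/    if best is None or/    if abs(o.x[2]-1.5)<1 and (best is None or/; s/o.cost<best.cost: best=o/o.cost<best.cost): best=o/' fit.py
python3 fit.py | grep -v "^\["
python3 - <<'E'
from h import *
np.set_printoptions(precision=4,suppress=True)
q=np.load("q.npy"); f=grab("top"); g=grab("scene")
P=lambda x,y:(x/6+204.5,y/6+159.5)
S=lambda x,y:(x/6+199.5,y/6+149.5)
for n,p,z in(("head",P(353,200),.038),("post",P(607,226),.064),("bend",P(187,155),.17),("slv0",P(220,215),.17),("slv1",P(262,297),.17),("screwhead",P(192,165),.14)):
    w=atz(f,p,z);print(n,w,tofix(q,w))
for n,p,z in(("post",S(137,378),.064),("head",S(372,358),.038),("slv1",S(417,108),.17),("slv0",S(480,138),.17),("bend",S(517,160),.17)):
    w=atz(g,p,z);print("scene",n,w,tofix(q,w))
for n,a,b in(("post",P(607,226),S(137,378)),("slv1",P(262,297),S(417,108)),("bend",P(187,155),S(515,158))):
    w=tri([(f,a),(g,b)]);print("tri",n,w,tofix(q,w))
s=r.get_state();print(s["time_s"],toworld(q,(0,0)))
E
```

```text
box px [[211.7849 207.9002]
 [215.9965 170.6977]
 [314.8615 181.89  ]
 [310.6499 219.0924]]
 [ 0.6554  0.1606  0.012 ]
 [ 0.6205 -0.1773  0.012 ]
 [ 0.4937 -0.163   0.012 ]]
fixture pose x y yaw [0.588  0.0822 1.4684] rms 0.0010460559302946132
block_top 0.9 world [ 0.3623 -0.2085  0.038 ] fix [np.float64(-0.3122782839379279), np.float64(0.1948737558807886)]
block_top 0.77 world [ 0.5892 -0.0031  0.038 ] fix [np.float64(-0.0847325157982354), np.float64(-0.009836132775412496)]
block_top 0.54 world [0.3506 0.0266 0.038 ] fix [np.float64(-0.0796431219122444), np.float64(0.23048336386807136)]
block_post 0.91 world [ 0.1807 -0.3231  0.064 ] fix [np.float64(-0.44484827487546064), np.float64(0.363771258403009)]
block_post 0.57 world [ 0.405  -0.0608  0.064 ] fix [np.float64(-0.1610251535758512), np.float64(0.16748718211183863)]
driver_grip 0.56 world [0.5432 0.0563 0.17  ] fix [np.float64(-0.030363599877141104), np.float64(0.04191428504493794)]
driver_bend 0.54 world [0.5868 0.0846 0.17  ] fix [np.float64(0.002232252852615243), np.float64(0.001474812907045821)]
stand_top 0.87 world [0.5384 0
[... 196 characters left out ...]
016  0.038 ] [-0.0843  0.0004]
post [ 0.5642 -0.1392  0.064 ] [-0.2227  0.0011]
bend [0.5897 0.0832 0.17  ] [ 0.0012 -0.0016]
slv0 [0.56   0.0664 0.17  ] [-0.0186  0.0263]
slv1 [0.5196 0.0451 0.17  ] [-0.0439  0.0643]
screwhead [0.5877 0.0824 0.14  ] [0.0001 0.0004]
scene post [ 0.5674 -0.1406  0.064 ] [-0.2237 -0.0023]
scene head [0.5775 0.0001 0.038 ] [-0.0827  0.0021]
scene slv1 [0.5221 0.05   0.17  ] [-0.0388  0.0623]
scene slv0 [0.5603 0.0726 0.17  ] [-0.0124  0.0266]
scene bend [0.5858 0.0841 0.17  ] [0.0016 0.0025]
tri post [ 0.5644 -0.1396  0.0609] [-0.2231  0.0008]
tri slv1 [0.5206 0.0476 0.1695] [-0.0413  0.0635]
tri bend [0.5889 0.0822 0.1746] [ 0.     -0.0009]
3.1 [0.588  0.0822]
```

View pics/crop1.png

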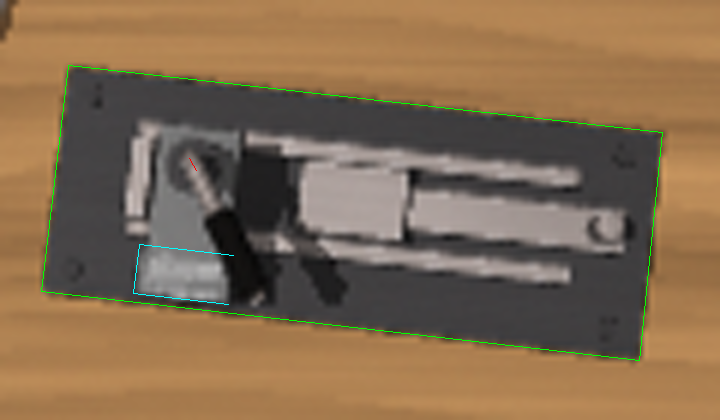

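The pose now fits: origin (0.588, 0.082), yaw 1.468, block at x=-0.084, driver about 0.98 rad. Next I go behind the post with the fingers shut.

Emit:
step_arm(series="0 0.0547 -0.0158 0 0 0 0;0 0.0547 -0.0158 0 0 0 0;0 0.0547 -0.0158 0 0 0 0;0 0.0547 -0.0158 0 0 0 0;0 0.0547 -0.0158 0 0 0 0;0 0.0547 -0.0158 0 0 0 0;0 0.0547 -0.0158 0 0 0 0;0 0.0547 -0.0158 0 0 0 0")

```text
time_s: 4.1
eef_pos: [0.5615, -0.1898, 0.2314]
orientation: [[0.0, 0.917, 0.399], [-0.0, 0.399, -0.917], [-1.0, 0.0, 0.0]]
ft_force: [-0.2, -1.0, -0.5]
grip_width: -0.0001
```

Emit:
step_arm(series="0 0 0 0.98 0 0 0;0 0 0 0.98 0 0 0;0 0 0 0.98 0 0 0;0 0 0 0.98 0 0 0;0 0 0 0.98 0 0 0;0.04 0 0 0 0 0 0;0.04 0 0 0 0 0 0;0 0 0 0 0 0 0")

```text
time_s: 5.1
eef_pos: [0.5588, -0.1906, 0.1493]
orientation: [[-0.004, 0.995, -0.103], [0.002, -0.103, -0.995], [-1.0, -0.004, -0.002]]
ft_force: [1.0, -0.5, 0.8]
grip_width: 0.0001
```

Emit:
step_arm(series="0.038 0 0 0 0 0 0;0.038 0 0 0 0 0 0;0.036 0 0 0 0 0 0;0 0 0 0 0 0 0;0 0 -0.01 0 0 0 0;0 0 -0.01 0 0 0 0;0 0 -0.008 0 0 0 0;0 0 -0.008 0 0 0 0")

```text
time_s: 6.1
eef_pos: [0.5644, -0.1552, 0.04]
orientation: [[0.001, 0.995, -0.103], [-0.001, -0.103, -0.995], [-1.0, 0.001, 0.001]]
ft_force: [0.3, -2.9, 3.1]
grip_width: -0.0002
```

```bash
python3 - <<'E'
from h import *
q=np.load("q.npy"); s=r.get_state(); print(tofix(q,s["eef_pos"]),s["eef_pos"],s["ft_force"])
E
```

```text
[-0.2385891  -0.00074341] [ 0.56439075 -0.15519201  0.04000915] [ 0.28073781 -2.89054114  3.1009503 ]
```

Emit:
step_arm(series="0 0 -0.01 0 0 0 0;0 0 -0.01 0 0 0 0;0 0 -0.01 0 0 0 0;0 0 -0.01 0 0 0 0;0 0 -0.01 0 0 0 0;0 0 -0.008 0 0 0 0;0 0 0 0 0 0 0")

```text
time_s: 6.98
eef_pos: [0.5697, -0.0968, 0.039]
orientation: [[-0.001, 0.995, -0.102], [0.001, -0.102, -0.995], [-1.0, -0.001, -0.001]]
ft_force: [-0.5, -0.2, -0.8]
grip_width: -0.0001
```

```bash
cat > look.py <<'E'
import sys
from h import *
q=np.load("q.npy"); s=r.get_state(); print(s["time_s"],tofix(q,s["eef_pos"]),s["eef_pos"],s["ft_force"])
f=grab("top"); g=grab("scene")
a=cv2.resize(f["frame"][160:235,205:325,::-1],None,fx=6,fy=6,interpolation=cv2.INTER_CUBIC)[:300]
a=cv2.resize(f["frame"][165:220,205:325,::-1],None,fx=5,fy=5,interpolation=cv2.INTER_CUBIC)
b=cv2.resize(g["frame"][155:220,210:330,::-1],None,fx=5,fy=5,interpolation=cv2.INTER_CUBIC)
cv2.imwrite("pics/"+sys.argv[1],np.vstack([a,b]))
E
python3 look.py p1.png
```

```text
6.975 [-1.79966075e-01 -2.52446822e-05] [ 0.56966683 -0.09680247  0.03903689] [-0.45122812 -0.16872809 -0.8323701 ]
```

View pics/p1.png

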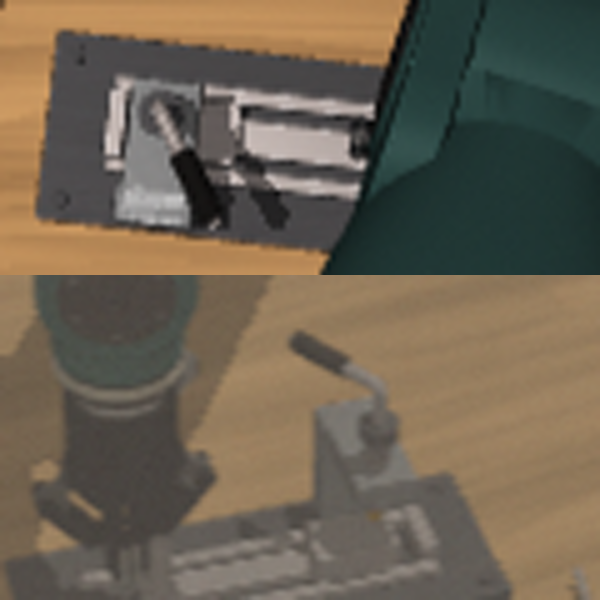

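The block's head is now under the screw arm and nearly at the stop. I'll push slowly until contact.

Emit:
step_arm(series="0 0 -0.004 0 0 0 0;0 0 -0.004 0 0 0 0;0 0 -0.003 0 0 0 0;0 0 0 0 0 0 0")

```text
time_s: 7.58
eef_pos: [0.5711, -0.0865, 0.0393]
orientation: [[0.0, 0.995, -0.103], [0.0, -0.103, -0.995], [-1.0, 0.0, -0.0]]
ft_force: [-0.6, -0.2, -0.9]
grip_width: 0.0004
```

Emit:
step_arm(series="0 0 -0.003 0 0 0 0;0 0 -0.002 0 0 0 0;0 0 0 0 0 0 0")

```text
time_s: 7.95
eef_pos: [0.5716, -0.0817, 0.0393]
orientation: [[0.0, 0.995, -0.103], [0.0, -0.103, -0.995], [-1.0, 0.0, -0.0]]
ft_force: [-0.0, -0.8, 0.1]
grip_width: -0.0002
```

Emit:
step_arm(series="0 0 -0.002 0 0 0 0;0 0 0 0 0 0 0")

```text
time_s: 8.2
eef_pos: [0.5717, -0.0797, 0.0393]
orientation: [[0.0, 0.995, -0.103], [0.0, -0.103, -0.995], [-1.0, 0.0, -0.0]]
ft_force: [-0.2, 0.5, 1.0]
grip_width: 0.0004
```

Emit:
step_arm(series="0 0 -0.002 0 0 0 0;0 0 -0.001 0 0 0 0;0 0 0 0 0 0 0")

```text
time_s: 8.57
eef_pos: [0.5725, -0.0791, 0.0397]
orientation: [[0.001, 0.995, -0.105], [-0.005, -0.105, -0.995], [-1.0, 0.001, 0.005]]
ft_force: [-2.7, -17.4, 1.9]
grip_width: -0.0001
```

Emit:
step_arm(series="0 0 -0.002 0 0 0 0;0 0 0 0 0 0 0")

```text
time_s: 8.82
eef_pos: [0.5728, -0.0788, 0.04]
orientation: [[0.001, 0.994, -0.106], [-0.008, -0.106, -0.994], [-1.0, 0.001, 0.008]]
ft_force: [-4.7, -29.1, 3.9]
grip_width: 0.0001
```

Emit:
step_arm(series="0 0 -0.002 0 0 0 0;0 0 0 0 0 0 0")

```text
time_s: 9.07
eef_pos: [0.5731, -0.0786, 0.0404]
orientation: [[0.001, 0.994, -0.107], [-0.012, -0.107, -0.994], [-1.0, 0.002, 0.012]]
ft_force: [-6.7, -42.3, 6.3]
grip_width: -0.0002
```

```bash
python3 look.py p2.png
```

```text
9.075 [-0.16150058 -0.00160049] [ 0.57312076 -0.07859461  0.04035558] [ -6.67826582 -42.28376333   6.28218855]
```

View pics/p2.png

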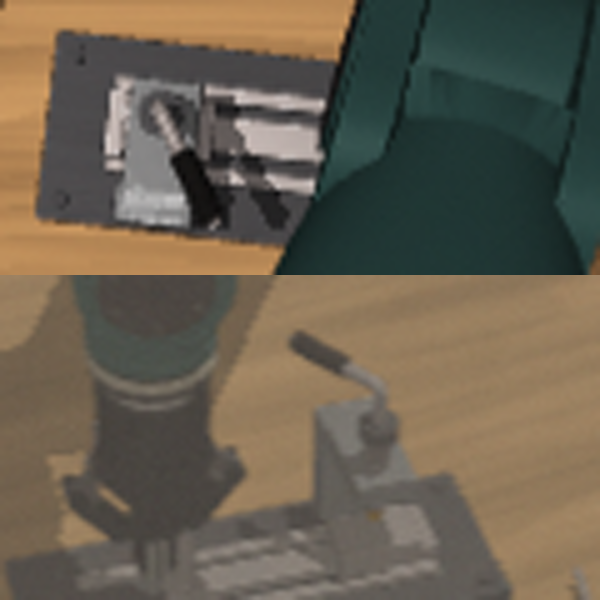

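The arm stopped at fixture x = -0.1615 (predicted -0.1625) with the force rising, and the lit head top now reaches the end stop, so the block is home. Next I back off and rise.

Emit:
step_arm(series="0 0 0.01 0 0 0 0;0 0 0.02 0 0 0 0;-0.05 0 0 0 0 0 0;-0.055 0 0 0 0 0 0;-0.055 0 0 0 0 0 0;-0.05 0 0 0 0 0 0;0 0 0 0 0 0 0")

```text
time_s: 10.05
eef_pos: [0.5706, -0.1036, 0.2528]
orientation: [[0.006, 0.995, -0.103], [-0.001, -0.103, -0.995], [-1.0, 0.006, 0.001]]
ft_force: [0.2, 0.5, -0.2]
grip_width: -0.0
```

```bash
cat > plan.py <<'E'
import sys
from h import *
q=np.load("q.npy"); s=r.get_state(); p=tofix(q,s["eef_pos"]); z=s["eef_pos"][2]
R=np.array(s["orientation"]); print(s["time_s"],p,z,"F",s["ft_force"],"tool y,z in fix", tofix(q,R[:2,1]+q[:2]),tofix(q,R[:2,2]+q[:2]))
def pt(ph): return np.array([-.055*np.cos(ph),.055*np.sin(ph),.151-.00159*ph])
if len(sys.argv)>2:   # rows of the circle: plan.py ph0 ph1 n
    a,b,n=float(sys.argv[1]),float(sys.argv[2]),int(sys.argv[3])
    P=[np.r_[p,z]]+[pt(x) for x in np.linspace(a,b,n+1)[1:]]
else:
    P=[np.r_[p,z],pt(float(sys.argv[1]))]
c=P[0].copy()
for x in P[1:]:
    d=np.round((x-c)*2000)/2000; c=c+d; print("%.4f %.4f %.4f"%(-d[2],-d[1],-d[0]))
E
python3 plan.py .235
```

```text
10.05 [-0.18667776 -0.00163835] 0.25275943710548354 F [ 0.16749156  0.46824533 -0.16961645] tool y,z in fix [-0.00102979 -0.99998338] [-0.9999991   0.00103465]
0.1020 -0.0145 -0.1330
```

Emit:
step_arm(series="0 -0.0045 -0.043 0 0 0 0;0 -0.005 -0.045 0 0 0 0;0 -0.005 -0.045 0 0 0 0;0.034 0 0 0 0 0 0;0.034 0 0 0 0 0 0;0.034 0 0 0 0 0 0;0 0 0 0 0 0 0")

```text
time_s: 10.92
eef_pos: [0.5665, 0.027, 0.1448]
orientation: [[-0.005, 0.995, -0.097], [0.004, -0.096, -0.995], [-1.0, -0.005, -0.003]]
ft_force: [-0.7, 1.0, 0.7]
grip_width: 0.0001
```

```bash
python3 plan.py .235 3.4 16; python3 look.py p3.png
```

```text
10.925 [-0.05711975  0.01578723] 0.14483514792538177 F [-0.74326187  0.95965248  0.69513202] tool y,z in fix [ 0.00571488 -0.99996982] [-0.99997798 -0.00569701]
-0.0055 -0.0075 -0.0070
0.0005 -0.0090 -0.0055
0.0000 -0.0080 -0.0075
0.0005 -0.0070 -0.0085
0.0005 -0.0045 -0.0100
0.0000 -0.0025 -0.0105
0.0005 -0.0005 -0.0110
0.0000 0.0015 -0.0105
0.0005 0.0035 -0.0105
0.0005 0.0055 -0.0090
0.0000 0.0075 -0.0080
0.0005 0.0090 -0.0065
0.0005 0.0095 -0.0045
0.0000 0.0110 -0.0025
0.0005 0.0105 -0.0005
0.0000 0.0110 0.0015
10.925 [-0.05711975  0.01578723] [0.56649039 0.02701661 0.14483515] [-0.74326187  0.95965248  0.69513202]
```

View pics/p3.png

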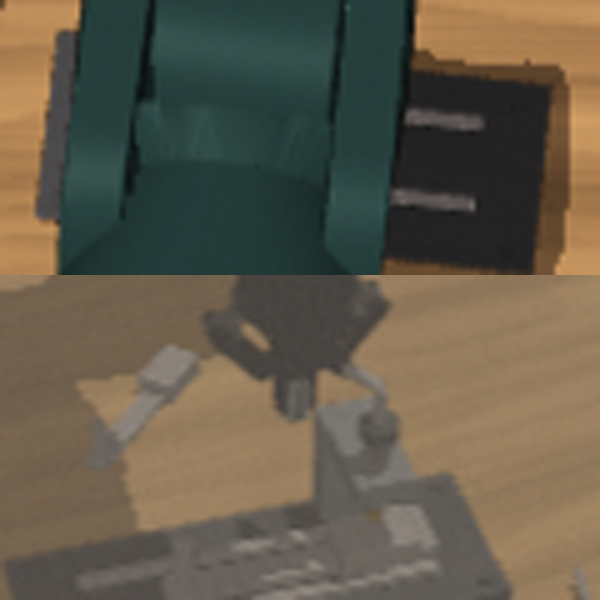

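The closed fingers stand in front of the sleeve, and the scene view shows the driver untouched. Now I sweep.

Emit:
step_arm(series="0 -0.0075 -0.007 0 0 0 0;0 -0.009 -0.0055 0 0 0 0;0 -0.008 -0.0075 0 0 0 0;0.0005 -0.007 -0.0085 0 0 0 0;0.0005 -0.0045 -0.01 0 0 0 0;0 -0.0025 -0.0105 0 0 0 0;0.0005 -0.0005 -0.011 0 0 0 0;0 0.0015 -0.0105 0 0 0 0")

```text
time_s: 12.02
eef_pos: [0.5336, 0.0663, 0.1467]
orientation: [[0.001, 0.999, -0.043], [0.03, -0.043, -0.999], [-1.0, -0.001, -0.03]]
ft_force: [-1.4, -1.0, -0.5]
grip_width: -0.0003
```

```bash
python3 plan.py 1.82 5.0 16; python3 look.py p4.png
```

```text
12.025 [-0.02141657  0.05251464] 0.14668348653169647 F [-1.38834409 -1.04694129 -0.4724776 ] tool y,z in fix [ 0.05885968 -0.99826604] [-0.99783083 -0.05881411]
-0.0010 0.0030 -0.0450
0.0000 0.0055 -0.0095
0.0005 0.0075 -0.0080
0.0005 0.0090 -0.0065
0.0000 0.0100 -0.0045
0.0005 0.0105 -0.0025
0.0005 0.0110 -0.0005
0.0000 0.0105 0.0020
0.0005 0.0105 0.0040
0.0000 0.0090 0.0060
0.0005 0.0080 0.0075
0.0005 0.0060 0.0090
0.0000 0.0045 0.0100
0.0005 0.0020 0.0105
0.0005 0.0005 0.0110
0.0000 -0.0020 0.0105
12.025 [-0.02141657  0.05251464] [0.53360363 0.06628594 0.14668349] [-1.38834409 -1.04694129 -0.4724776 ]
```

View pics/p4.png

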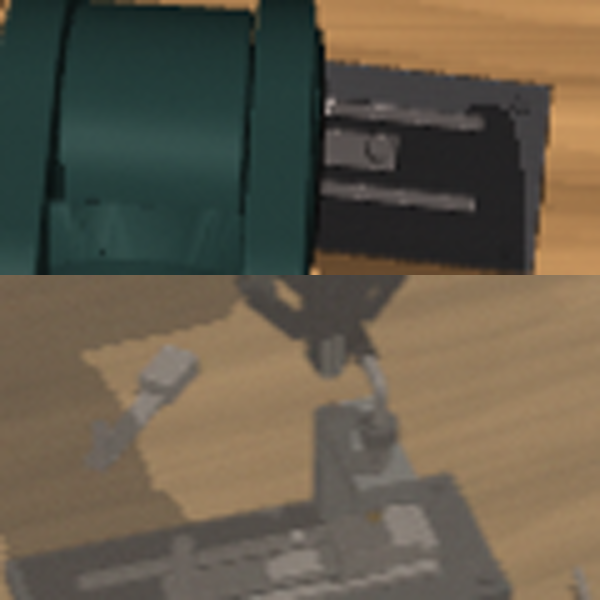

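```bash
python3 - <<'E'
from h import *
np.set_printoptions(precision=3,suppress=True)
s=r.get_state(); print(s["joint_pos"],s["joint_vel"],s["joint_torque"],s["moment"],s["ft_force"],s["eef_pos"],s["time_s"])
E
```

```text
[-0.044  0.323 -0.197  1.051  0.03   3.141] [-0.01  -0.004 -0.003 -0.007 -0.002  0.   ] [  0.471 -67.147  36.265   0.091   0.167  -0.001] [-0.016  0.028  0.023] [ 0.155 -0.132  0.383] [0.534 0.066 0.147] 12.125
```

Emit:
step_arm(series="0 0 0 0 0 0 0;0 0 0 0 0 0 0")

```text
time_s: 12.38
eef_pos: [0.5339, 0.0659, 0.1468]
orientation: [[0.001, 0.999, -0.044], [0.029, -0.044, -0.999], [-1.0, -0.0, -0.029]]
ft_force: [-0.4, -0.1, 0.5]
grip_width: 0.0005
```

```bash
python3 - <<'E'
from h import *
np.set_printoptions(precision=3,suppress=True)
s=r.get_state(); print(s["joint_pos"],s["joint_vel"],s["ft_force"],s["eef_pos"],s["time_s"],tofix(np.load("q.npy"),s["eef_pos"]))
print(np.array(s["orientation"]))
E
```

```text
[-0.045  0.323 -0.197  1.051  0.03   3.141] [-0.001 -0.002 -0.001  0.002 -0.001 -0.   ] [-0.398 -0.063  0.485] [0.534 0.066 0.147] 12.375 [-0.022  0.052]
[[ 0.001  0.999 -0.044]
 [ 0.029 -0.044 -0.999]
 [-1.    -0.    -0.029]]
```

Joint 6 is at its 3.14 limit, which explains the lag. I'll turn the tool -90° about its axis.

Emit:
step_arm(series="0 0 0 -1 0 0 0;0 0 0 -1 0 0 0;0 0 0 -1 0 0 0;0 0 0 -1 0 0 0;0 0 0 -1 0 0 0;0 0 0 -1 0 0 0;0 0 0 -1 0 0 0;0 0 0 -1 0 0 0")

```text
time_s: 13.38
eef_pos: [0.5338, 0.0658, 0.1468]
orientation: [[0.001, 0.699, 0.715], [0.029, 0.715, -0.699], [-1.0, 0.022, -0.02]]
ft_force: [0.6, -0.9, 0.3]
grip_width: 0.0
```

Emit:
step_arm(series="0 0 0 -1 0 0 0;0 0 0 -1 0 0 0;0 0 0 -1 0 0 0;0 0 0 -1 0 0 0;0 0 0 -1 0 0 0;0 0 0 -1 0 0 0;0 0 0 -1 0 0 0;0 0 0 0 0 0 0")

```text
time_s: 14.38
eef_pos: [0.5338, 0.0658, 0.1468]
orientation: [[0.001, 0.045, 0.999], [0.029, 0.999, -0.045], [-1.0, 0.029, 0.0]]
ft_force: [0.2, -0.1, 0.7]
grip_width: 0.0003
```

```bash
sed -i 's/(-d\[2\],-d\[1\],-d\[0\])/(-d[2],d[0],-d[1])/' plan.py; python3 plan.py 1.82 5.0 16; python3 -c "
from h import *
print(r.get_state()['joint_pos'])"; python3 look.py p5.png
```

```text
14.375 [-0.02186365  0.05225029] 0.14684410601742373 F [ 0.20408119 -0.11111598  0.67376187] tool y,z in fix [0.99791869 0.05738308] [ 0.05740733 -0.99835084]
-0.0010 0.0455 0.0025
0.0005 0.0095 0.0060
0.0000 0.0080 0.0075
0.0005 0.0065 0.0085
0.0005 0.0045 0.0100
0.0000 0.0025 0.0105
0.0005 0.0000 0.0110
0.0005 -0.0015 0.0110
0.0000 -0.0040 0.0100
0.0005 -0.0060 0.0090
0.0000 -0.0075 0.0080
0.0005 -0.0090 0.0065
0.0005 -0.0100 0.0040
0.0000 -0.0105 0.0025
0.0005 -0.0110 0.0000
0.0005 -0.0105 -0.0020
[-0.04469396  0.32245537 -0.19728717  1.05102654  0.02942315  1.57102892]
14.375 [-0.02186365  0.05225029] [0.53382091 0.06581419 0.14684411] [ 0.20408119 -0.11111598  0.67376187]
```

View pics/p5.png

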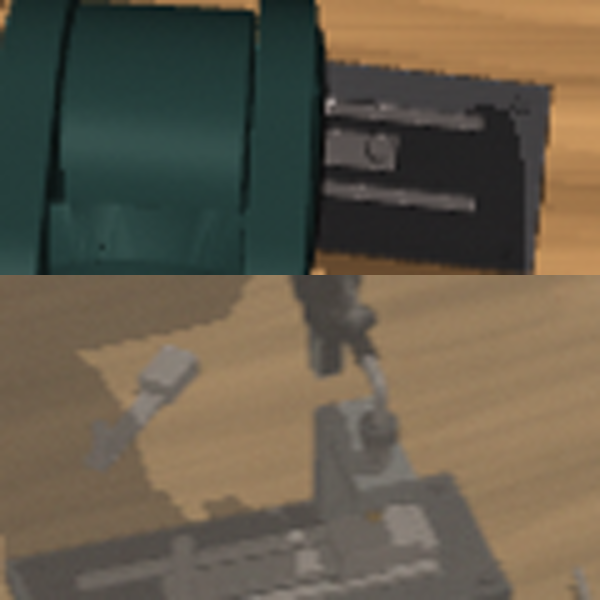

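Emit:
step_arm(series="0 0 0 0.55 0 -0.28 0;0 0 0 0 0 0 0")

```text
time_s: 14.72
eef_pos: [0.5338, 0.0662, 0.1468]
orientation: [[-0.001, 0.102, 0.995], [0.0, 0.995, -0.102], [-1.0, 0.0, -0.001]]
ft_force: [0.3, -0.2, 0.2]
grip_width: 0.0003
```

```bash
python3 plan.py 1.174 5.974 24
```

```text
14.725 [-0.02152885  0.0523545 ] 0.14681857885748048 F [ 0.27399527 -0.17954248  0.1549187 ] tool y,z in fix [ 9.99999976e-01 -9.90195880e-05] [-9.88386231e-05 -9.99999575e-01]
-0.0020 0.0110 -0.0015
0.0005 0.0105 -0.0010
0.0000 0.0110 0.0010
0.0005 0.0105 0.0035
0.0005 0.0095 0.0050
0.0000 0.0085 0.0070
0.0005 0.0070 0.0090
0.0000 0.0050 0.0095
0.0005 0.0030 0.0105
0.0005 0.0005 0.0110
0.0000 -0.0015 0.0110
0.0005 -0.0035 0.0105
0.0005 -0.0055 0.0095
0.0000 -0.0075 0.0080
0.0005 -0.0090 0.0065
0.0005 -0.0095 0.0045
0.0000 -0.0110 0.0030
0.0005 -0.0110 0.0005
0.0000 -0.0105 -0.0020
0.0005 -0.0105 -0.0040
0.0005 -0.0095 -0.0060
0.0000 -0.0075 -0.0075
0.0005 -0.0065 -0.0090
0.0005 -0.0045 -0.0100
```

Emit:
step_arm(series="0 0.011 -0.0015 0 0 0 0;0 0.0105 -0.001 0 0 0 0;0 0.011 0.001 0 0 0 0;0 0.0105 0.0035 0 0 0 0;0 0.0095 0.005 0 0 0 0;0 0.0085 0.007 0 0 0 0;0 0.007 0.009 0 0 0 0;0 0.005 0.0095 0 0 0 0")

```text
time_s: 15.72
eef_pos: [0.5742, 0.1356, 0.1467]
orientation: [[-0.001, 0.101, 0.995], [0.0, 0.995, -0.101], [-1.0, 0.0, -0.001]]
ft_force: [-1.1, -1.8, 0.1]
grip_width: 0.0001
```

Emit:
step_arm(series="0.0005 0.003 0.0105 0 0 0 0;0.0005 0.0005 0.011 0 0 0 0;0 -0.0015 0.011 0 0 0 0;0.0005 -0.0035 0.0105 0 0 0 0;0.0005 -0.0055 0.0095 0 0 0 0;0 -0.0075 0.008 0 0 0 0;0.0005 -0.009 0.0065 0 0 0 0;0.0005 -0.0095 0.0045 0 0 0 0")

```text
time_s: 16.73
eef_pos: [0.6416, 0.0944, 0.1437]
orientation: [[-0.001, 0.102, 0.995], [0.0, 0.995, -0.102], [-1.0, 0.0, -0.001]]
ft_force: [-1.4, 1.4, 0.3]
grip_width: -0.0
```

```bash
python3 plan.py 4.374 7.374 16; python3 look.py p6.png
```

```text
16.725 [ 0.01760637 -0.05201982] 0.1437080427956121 F [-1.35416805  1.44568016  0.34009734] tool y,z in fix [9.99999824e-01 5.75934771e-04] [ 5.76055188e-04 -9.99999489e-01]
-0.0000 -0.0095 0.0025
0.0005 -0.0100 0.0005
0.0000 -0.0105 -0.0015
0.0005 -0.0095 -0.0030
0.0000 -0.0090 -0.0050
0.0005 -0.0080 -0.0065
0.0000 -0.0065 -0.0080
0.0005 -0.0050 -0.0090
0.0005 -0.0035 -0.0100
0.0000 -0.0010 -0.0100
0.0005 0.0005 -0.0105
0.0000 0.0025 -0.0100
0.0005 0.0045 -0.0090
0.0005 0.0060 -0.0085
0.0000 0.0075 -0.0070
0.0005 0.0085 -0.0060
16.725 [ 0.01760637 -0.05201982] [0.6415785  0.09442258 0.14370804] [-1.35416805  1.44568016  0.34009734]
```

View pics/p6.png

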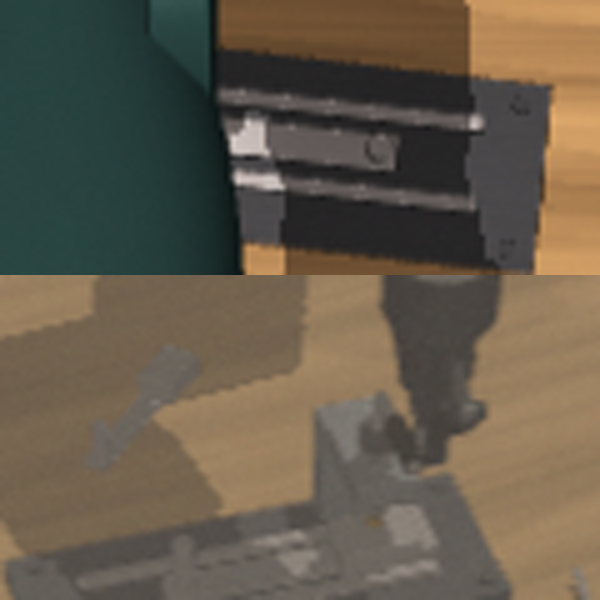

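The scene view shows the fingers behind the sleeve on the open side, following the plan. I continue.

Emit:
step_arm(series="0 -0.0095 0.0025 0 0 0 0;0.0005 -0.01 0.0005 0 0 0 0;0 -0.0105 -0.0015 0 0 0 0;0.0005 -0.0095 -0.003 0 0 0 0;0 -0.009 -0.005 0 0 0 0;0.0005 -0.008 -0.0065 0 0 0 0;0 -0.0065 -0.008 0 0 0 0;0.0005 -0.005 -0.009 0 0 0 0")

```text
time_s: 17.82
eef_pos: [0.6039, 0.0302, 0.1418]
orientation: [[-0.001, 0.102, 0.995], [0.0, 0.995, -0.102], [-1.0, -0.0, -0.001]]
ft_force: [1.5, -0.0, -0.0]
grip_width: 0.0002
```

Emit:
step_arm(series="0.0005 -0.0035 -0.01 0 0 0 0;0 -0.001 -0.01 0 0 0 0;0.0005 0.0005 -0.0105 0 0 0 0;0 0.0025 -0.01 0 0 0 0;0.0005 0.0045 -0.009 0 0 0 0;0.0005 0.006 -0.0085 0 0 0 0;0 0.0075 -0.007 0 0 0 0;0.0005 0.0085 -0.006 0 0 0 0")

```text
time_s: 18.82
eef_pos: [0.536, 0.0633, 0.1393]
orientation: [[-0.001, 0.101, 0.995], [0.0, 0.995, -0.101], [-1.0, 0.0, -0.001]]
ft_force: [0.9, -0.9, -0.8]
grip_width: 0.0003
```

```bash
python3 plan.py 7.374 9.374 11; python3 -c "
from h import *
print(r.get_state()['joint_pos'])"
python3 - <<'E'
from h import *
q=np.load("q.npy")
g=grab("scene"); save(g,"p7.png",(210,155,330,220),6)
for t in("driver_grip","driver_bend"): print([(d["location"],d["p"]) for d in r.landmark_of("scene",t)])
for th in(7.4,7.7,7.85,8.1):
    w=[np.r_[toworld(q,(-a*np.cos(th),a*np.sin(th))),.172-.00159*th] for a in(.03,.055,.076)]
    print(th,proj(g,w).round(1).tolist())
E
```

```text
18.825 [-0.02416817  0.04978329] 0.13930795384092556 F [ 0.94876424 -0.85823586 -0.82083348] tool y,z in fix [9.99999696e-01 7.79912405e-04] [ 7.79914340e-04 -9.99999225e-01]
0.0005 0.0080 -0.0030
0.0000 0.0100 -0.0020
0.0005 0.0100 -0.0000
0.0000 0.0095 0.0015
0.0005 0.0095 0.0035
0.0005 0.0085 0.0045
0.0000 0.0080 0.0065
0.0005 0.0060 0.0080
0.0000 0.0050 0.0085
0.0005 0.0030 0.0095
0.0000 0.0015 0.0100
[-3.35588288e-02  3.33204451e-01 -2.02192843e-01  1.03636660e+00
  6.82995585e-05  1.63882292e+00]
[]
[]
7.4 [[279.2, 174.7], [274.1, 171.2], [270.0, 168.4]]
7.7 [[281.3, 173.9], [278.0, 169.7], [275.3, 166.2]]
7.85 [[282.5, 173.6], [280.2, 169.2], [278.3, 165.5]]
8.1 [[284.6, 173.5], [284.1, 168.9], [283.6, 165.1]]
```

Emit:
step_arm(series="0.0005 0.008 -0.003 0 0 0 0;0 0.01 -0.002 0 0 0 0;0.0005 0.01 0 0 0 0 0;0 0.0095 0.0015 0 0 0 0;0.0005 0.0095 0.0035 0 0 0 0;0.0005 0.0085 0.0045 0 0 0 0;0 0.008 0.0065 0 0 0 0")

```text
time_s: 19.85
eef_pos: [0.5541, 0.1253, 0.1372]
orientation: [[-0.001, 0.101, 0.995], [0.0, 0.995, -0.101], [-1.0, 0.0, -0.001]]
ft_force: [-0.8, -1.3, 0.1]
grip_width: -0.0004
```

Emit:
step_arm(series="0.0005 0.006 0.008 0 0 0 0;0 0.005 0.0085 0 0 0 0;0.0005 0.003 0.0095 0 0 0 0;0 0.0015 0.01 0 0 0 0;0 0 0 0 0 0 0;0 0 0 0 0 0 0")

```text
time_s: 20.6
eef_pos: [0.5912, 0.1364, 0.1363]
orientation: [[-0.001, 0.102, 0.995], [0.0, 0.995, -0.102], [-1.0, 0.0, -0.001]]
ft_force: [0.2, -0.5, 1.0]
grip_width: 0.0001
```

```bash
python3 plan.py 9.374 9.6 2; python3 look.py p8.png
```

```text
20.6 [0.05417635 0.00234236] 0.13630575874637887 F [ 0.24877891 -0.45329456  0.97712081] tool y,z in fix [9.99999838e-01 5.45521644e-04] [ 5.45650734e-04 -9.99999523e-01]
0.0005 0.0005 0.0060
0.0000 -0.0005 0.0060
20.6 [0.05417635 0.00234236] [0.59123786 0.13635622 0.13630576] [ 0.24877891 -0.45329456  0.97712081]
```

Emit:
step_arm(series="0 0 -0.008 0 0 0 0;0 0 -0.01 0 0 0 0;-0.05 0 0 0 0 0 0;-0.055 0 0 0 0 0 0;0 0.045 -0.025 0 0 0 0;0 0.045 -0.025 0 0 0 0;0 0.045 -0.025 0 0 0 0;0 0.045 -0.025 0 0 0 0")

```text
time_s: 21.7
eef_pos: [0.4906, 0.3288, 0.2416]
orientation: [[-0.001, 0.101, 0.995], [0.0, 0.995, -0.101], [-1.0, 0.0, -0.001]]
ft_force: [1.4, 0.4, 0.0]
grip_width: -0.0001
```

```bash
python3 - <<'E'
from h import *
np.set_printoptions(precision=4,suppress=True)
q=np.load("q.npy")
print(r.get_state()["eef_pos"])
f=grab("top"); g=grab("scene")
for t,z in(("driver_grip",.156),("driver_bend",.156),("block_post",.064),("block_top",.038)):
    for d in r.landmark_of("top",t): print(t,round(d["p"],2),d["location"],tofix(q,atz(f,d["location"],z)))
a=cv2.resize(f["frame"][160:225,205:325,::-1],None,fx=5,fy=5,interpolation=cv2.INTER_CUBIC)
b=cv2.resize(g["frame"][170:225,210:330,::-1],None,fx=5,fy=5,interpolation=cv2.INTER_CUBIC)
def ov(im,F,o,th,col):
    w=[np.r_[toworld(q,(-k*np.cos(th),k*np.sin(th))),.172-.00159*th] for k in(0,.08)]
    p=(proj(F,w)-o+.5)*5; cv2.line(im,tuple(map(int,p[0])),tuple(map(int,p[1])),col,1)
for th,c in((9.5,(0,255,0)),(10.1,(0,0,255))): ov(a,f,(205,160),th,c); ov(b,g,(210,170),th,c)
cv2.imwrite("pics/p9.png",np.vstack([a,b]))
# sleeve: darkest pixels in ring
for th in np.arange(8.8,11,.15):
    w=[np.r_[toworld(q,(-k*np.cos(th),k*np.sin(th))),.172-.00159*th] for k in np.linspace(.034,.072,12)]
    gr=cv2.cvtColor(f["frame"],cv2.COLOR_RGB2GRAY).astype(np.float32); gg=cv2.cvtColor(g["frame"],cv2.COLOR_RGB2GRAY).astype(np.float32)
    s=lambda G,F:cv2.remap(G,*[c.astype(np.float32).reshape(1,-1) for c in proj(F,w).T],cv2.INTER_LINEAR).mean()
    print(round(th,2),s(gr,f).round(1),s(gg,g).round(1))
E
```

```text
[0.4906 0.3288 0.2416]
driver_grip 0.7 [219.7, 176.9] [ 0.0532 -0.0229]
driver_bend 0.55 [236.6, 186.8] [-0.0012  0.0012]
block_post 0.84 [280.4, 247.6] [-0.1587  0.1726]
block_post 0.75 [362.6, 316.3] [-0.4449  0.3612]
block_post 0.6 [134.9, 220.3] [0.3229 0.1394]
block_post 0.55 [281.4, 194.2] [-0.1431  0.0004]
block_post 0.39 [235.9, 202.7] [0.001  0.0447]
block_top 0.89 [238.5, 193.2] [-0.0023  0.011 ]
block_top 0.76 [326.1, 261.1] [-0.3149  0.2012]
block_top 0.61 [255.8, 263.9] [-0.0859  0.2363]
8.8 51.3 127.8
8.95 61.1 128.3
9.1 80.4 126.5
9.25 82.9 126.7
9.4 86.8 128.5
9.55 82.7 116.8
9.7 40.4 81.9
9.85 19.2 70.4
10.0 48.4 72.0
10.15 92.5 93.0
10.3 107.2 99.2
10.45 117.8 99.6
10.6 124.4 99.2
10.75 125.3 99.6
10.9 126.1 98.3
```

View pics/p9.png

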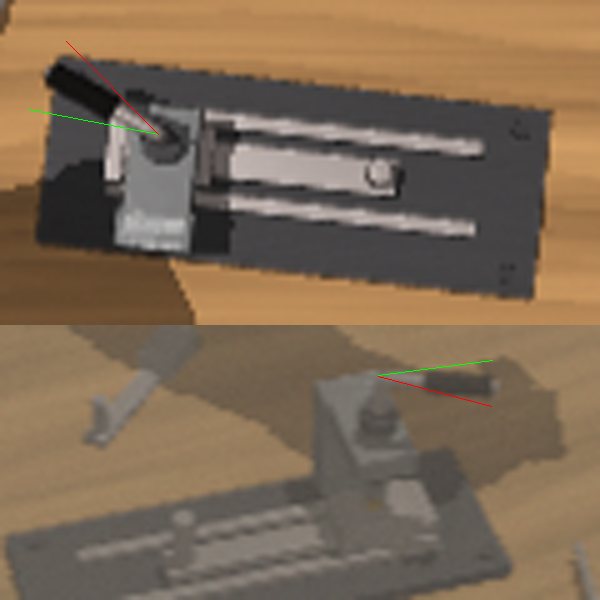

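The sleeve is darkest along θ≈9.85 in both views, so the nose is pressed in about 1.7 mm. One numeric check that the block is home, then I hand in.

```bash
python3 - <<'E'
from h import *
np.set_printoptions(precision=4,suppress=True)
q=np.load("q.npy"); f=grab("top"); g=grab("scene")
a=(379/5+204.5,175/5+159.5); b=(183/5+209.5,(518-325)/5+169.5)
print(tofix(q,atz(f,a,.064)),tofix(q,atz(g,b,.064)),tofix(q,tri([(f,a),(g,b)])))
h=r.hand_in(); print(h, r.get_state()["time_s"])
E
```

```text
[-0.1396  0.0018] [-0.1401 -0.0039] [-0.1394  0.0012]
the job is handed in; nothing more can be done
the job is handed in; nothing more can be done
```

The block is home under the screw, and the driver is turned until the nose presses in by about 1.7 mm. The job was handed in at about 22 s of the 54 s allowed.

**Block:** I pushed it by its post with the fingers shut until it met the end stop. The force rose to about 42 N there, on the fingertips. My last check puts the post at fixture x ≈ -0.140 m in both cameras, which is the home position.

**Driver:** I swept the sleeve clockwise from about 1.0 rad to about 9.85 rad. Touch is at about 8.8 rad, so the nose is pressed in about 1.7 mm of its 8 mm. I worked this out from the driver's angle in the two pictures, as the nose's travel can't be seen directly.

**Robot:** it stands clear, about 0.25 m from the screw, at a height of 0.24 m.

**What went wrong or disagreed:**
- Joint 6 reached its range limit (3.141) partway through the first sweep, and the arm stopped following. I turned the tool 90° and went on.
- The networks found nothing in the scene camera, so I read those positions from the pictures myself.
- The network's post reading at the end was -0.143 m, 3 mm off my own measurement.

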